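Start the last self-tapping screw in an instrument box lid

TASK

The lid of the instrument box has four bar-headed self-tapping screws; three are home and one still stands proud in its pilot hole. Grip the proud screw by its bar head from above, press it down firmly and, keeping up the pressure, turn it about a quarter turn clockwise (seen from above) so that it cuts its first thread, then let go.

Things in the scene. Friction and masses are not known exactly. Their poses are not given: they have to be found in the camera images.
- screw_head (a point): Centre of the black bar head of the proud screw: 28 mm long (its x axis), 12 mm wide (its y; pinch it across this), 22 mm high. It stands on an 8 mm steel shank 22 mm above the lid, so this point is 33 mm above the lid. It turns freely about its vertical axis and lifts 10 mm at most. The three screws already home have the same heads, only 1.5 mm off the lid, and do not move.
- enclosure: Fixed instrument box with a plain metal lid, 174 mm (x) by 144 mm (y), on a wooden board 240 by 200 mm. Origin at the centre of the board's underside, on the bench; the lid's top is 70 mm above it. One screw at each corner, x = +-65 mm, y = +-50 mm from the centre; the proud one may be any of them. A round black knob, 24 mm across and 16 mm high, stands near the lid's middle.
- thread (a joint): Thread cut so far, rad of turn made while biting: 0 at first, grows clockwise from above, stays when let go. The rubber-mounted pilot hole yields 1 mm per 2.5 N of push, hard stop after 6 mm (15 N). Under 4 to 7 N the screw only slips; pressed 4 to 6 mm down (10 to 15 N) and turned clockwise it bites, sinking 0.8 mm per rad. Let go, it springs up less what the thread drew in.

How it is judged:
By the outcome, as a careful person would: the job done as asked, in the order asked, and still so for the second after the job is handed in, with the robot touching nothing.
It also fails if it takes over 32 s, if anything falls off the work surface, if the arm or the gripper's body presses on something with over 40 N, if the wrist force passes 120 N, or if a joint passes its speed limit or range.

ROBOT

A 6-joint arm with a two-finger parallel gripper is mounted at the origin on the work surface. World frame = base frame: x ahead of the robot, y to its left, z up, the work surface at z = 0. Lengths are in mm, angles in rad, forces in N, time in s.
With the tool pointing down it reaches from about 400 to 925 mm from the base axis. Payload 12.5 kg.
Tool frame: the origin (TCP) lies on the centre line of the jaws, within the pads' length; the fingertips stand 17 mm ahead of it and the grasp point (between the pads) lies 2 mm behind it (nose_length is the distance from the TCP to the fingertips, in mm); y points along the fingers, x is the direction in which the jaws open and shut, and the axes are right-handed (so a half turn about y gives the same grasp; the last joint's range is limited). The gripper opens to 95 mm and grips with 3 to 60 N. Pads are 20 mm wide; open, the fingers measure 119 mm over their backs; the gripper's body (75 mm by 180 mm) begins 59 mm behind the grasp point.
Start: joints at [-1.421, 0.491, 1.559, -0, 1.092, -0.106], TCP at [158.159, -604.674, 231.661] pointing down, gripper open.
Joint ranges: [-3.1, 3.1], [-0.84, 2.19], [0.05, 2.79], [-1.13, 4.28], [0.06, 2.93], [-2.69, 2.69]. Speed limits (rad/s): [2.22, 2.22, 2.79, 3.14, 3.14, 3.14].

INTERFACE

Orientations are given as a unit quaternion [w, x, y, z].
In Python, from workcell import * gives the robot as it stands.
- The arm moves only by the tool jog_arm, never from a script. Its argument "plan" is a list of rows, each an object of numbers: "dx", "dy", "dz": the shift along the world's x, y, z in cm; "ax", "ay", "az": the turn, a rotation vector about the world's x, y, z in degrees; "claw": the opening in per cent of the stroke, from 0 (shut) to 100 (fully open). In form: [{"dx": .., "dy": .., "dz": .., "ax": .., "ay": .., "az": .., "claw": ..}, ...]. A call has 1 to 20 rows; each row shifts and turns the commanded pose from where the row before left it; what a row does not reach is not made up. A row lasts 1/10 s, in which the tool goes at most 50 mm and 8.59 degrees, less where a joint would pass 70% of its speed; a pose out of reach is approached as far as the arm can. A call with a gripper value outside its range is refused whole. The fingers move at their own pace and stop on an object; the grip force is fixed at half the most. Time passes only in rows, so rows that do not move let the fingers close. It gives the time, the measured TCP pose, the force and the opening at its end, in the units of the state.
- observe(): the state, without advancing time (a new reading comes with each control period).
- get_image(name): name is "scene" or "top" or "wrist"; returns a dict with "img" (480x640x3 uint8, red, green, blue), "K" (3x3 intrinsics, pixels), "rvec" (rotation vector, rad) and "tvec" (3), from world to camera coordinates, as OpenCV has them. Camera axes: x right, y down, z forward; pixel columns grow to the right and rows downward; lengths in mm; the calibration is good to about 2 mm. A picture is of the moment at which its call begins. There is no depth.
- finish_job(): hands the job in, once; it reports no verdict.
The state is a dict: "clock": time; "q": joint angles; "joint_velocities": joint speeds; "tau": joint torques, N m; "ee_pos": TCP position; "eef_rot": TCP orientation; "force": force on the tool from outside, world axes, zero at the start; "ft_torque": the same for the moment, N m; "gripper_width": finger opening in mm.
Only numpy, scipy, OpenCV 4.12 (cv2) and the standard library are available. Lean on these libraries where they do the work, as an engineer would, in place of code of your own. Each camera call takes 0.05 s, during which the arm holds its last target. There are 200 camera calls.

## Working session

There is one attempt and no reset: what is moved stays moved. The work goes in short steps, Python scripts to look and compute and a tool call to move; the robot and the scene stay as the last step left them, time stands still between calls to the robot, and variables do not carry over. Pictures are saved under pics/ and viewed, about 8 in all and at most 12, crops included, and the job is handed in when it is done.

Besides the shell and the picture viewer there is one more tool, called after "Call:" by a JSON object that holds its "method" and its "body", one argument or row to a line. jog_arm: Moves the arm, as the interface text tells. Its arguments: {"type":"object","properties":{"plan":{"type":"array","items":{"type":"object","properties":{"dx":{"type":"number"},"dy":{"type":"number"},"dz":{"type":"number"},"ax":{"type":"number"},"ay":{"type":"number"},"az":{"type":"number"},"claw":{"type":"number"}}}}},"required":["plan"]}

```bash
mkdir -p pics; python3 - <<'E'
from workcell import *
import cv2
s=observe();print(s)
for n in("scene","top"):
    d=get_image(n);cv2.imwrite(f"pics/{n}0.png",d["img"][:,:,::-1]);print(n,d["K"].tolist(),d["rvec"],d["tvec"])
E
```

```text
{'clock': 0.0, 'q': array([-1.42058025e+00,  4.91561492e-01,  1.55947190e+00,  2.31661148e-05,
        1.09167148e+00, -1.05560635e-01]), 'joint_velocities': array([ 1.15317588e-03, -1.27661748e-03,  1.35877690e-03, -2.20411095e-05,
       -8.73014351e-04,  1.95226196e-04]), 'tau': array([-4.25364604e-03, -6.12650943e+01, -2.58184147e+01,  6.90574246e-02,
        4.82243439e-02, -9.74830346e-05]), 'ee_pos': array([ 158.13963642, -604.42681113,  231.05279894]), 'eef_rot': array([ 0.55996136, -0.5594073 ,  0.43242879, -0.43187045]), 'force': array([ 0.89421512, -0.26827613,  0.00446254]), 'ft_torque': array([ 0.0424423 , -0.00407356, -0.02006248]), 'gripper_width': 95.22929869732216}
scene [[460.98470401279286, 0.0, 314.91020352531217], [0.0, 460.98470401279286, 240.65720053161695], [0.0, 0.0, 1.0]] [ 2.33266923  0.87193899 -0.29652183] [-466.95244524 -203.10256475  933.2003296 ]
top [[620.8282704621993, 0.0, 321.28110115669153], [0.0, 620.8282704621993, 236.27030936495333], [0.0, 0.0, 1.0]] [ 2.14390733 -2.15224551  0.0649982 ] [ 67.56794099 592.11252476 756.55505114]
```

View pics/scene0.png

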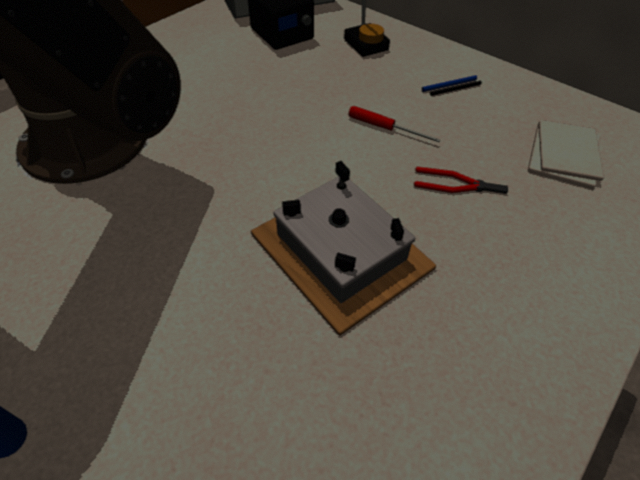

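View pics/top0.png

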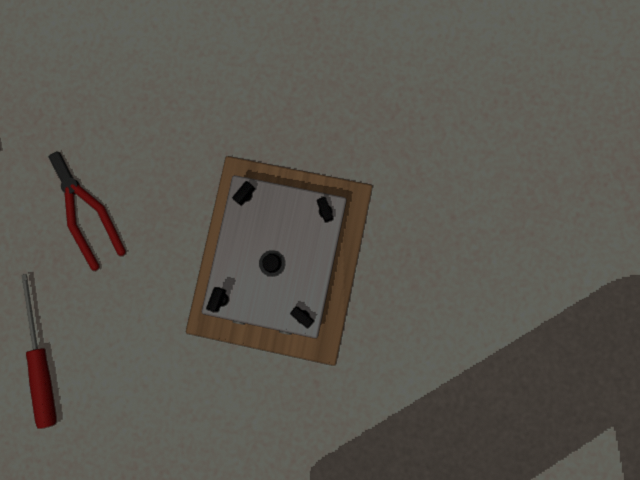

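The scene view shows the box, with the proud screw at its far corner (about 342,172, shank visible). In the top view it should be the lower-left screw (218,299), which has a detached shadow. I'll enlarge that area and compute the position.

```bash
cat > h.py <<'E'
import numpy as np,cv2
def ray(d,uv,z):
    R=cv2.Rodrigues(np.array(d["rvec"],float))[0];t=np.array(d["tvec"],float).ravel()
    c=-R.T@t;v=R.T@np.linalg.inv(d["K"])@[uv[0],uv[1],1.]
    return c+v*(z-c[2])/v[2]
def proj(d,P):
    return cv2.projectPoints(np.array(P,float).reshape(-1,1,3),np.array(d["rvec"],float),np.array(d["tvec"],float),np.array(d["K"]),None)[0].reshape(-1,2)
E
python3 - <<'E'
from workcell import *
from h import *
d=get_image("top");s=get_image("scene")
for uv in[(229,156),(373,184),(336,365),(187,333)]:print("board",ray(d,uv,12).round(1))
for uv in [(218,299),(244,193),(325,209),(302,316)]:
    for z in (82.5,103,114):
        P=ray(d,uv,z);print(uv,z,P.round(1),"scene",proj(s,P).round(1))
c=lambda i,x,y,w,h,k:cv2.resize(i[y:y+h,x:x+w,::-1],None,fx=k,fy=k,interpolation=cv2.INTER_CUBIC)
a=c(d["img"],195,270,60,50,8);b=c(s["img"],310,150,40,50,8)
cv2.imwrite("pics/crop1.png",np.clip(np.hstack([a,b])*1.6,0,255).astype(np.uint8))
E
```

```text
board [702.4 188.7  12. ]
board [662.8  -1.8  12. ]
board [429.5  47.6  12. ]
board [469.7 240.2  12. ]
(218, 299) 82.5 [513.2 185.7  82.5] scene [[341.5 179.2]]
(218, 299) 103 [513.1 181.4 103. ] scene [[340.5 171.2]]
(218, 299) 114 [513.1 179.1 114. ] scene [[339.9 166.7]]
(244, 193) 82.5 [640.1 156.1  82.5] scene [[395.7 228.9]]
(244, 193) 103 [636.4 152.6 103. ] scene [[394.3 219.9]]
(244, 193) 114 [634.5 150.8 114. ] scene [[393.5 214.9]]
(325, 209) 82.5 [619.8  58.6  82.5] scene [[344.1 261.7]]
(325, 209) 103 [616.8  57.9 103. ] scene [[342.8 252. ]]
(325, 209) 114 [615.2  57.5 114. ] scene [[342.2 246.6]]
(302, 316) 82.5 [493.2  85.9  82.5] scene [[290.8 207.1]]
(302, 316) 103 [493.7  84.4 103. ] scene [[289.9 198.5]]
(302, 316) 114 [493.9  83.6 114. ] scene [[289.4 193.8]]
```

View pics/crop1.png

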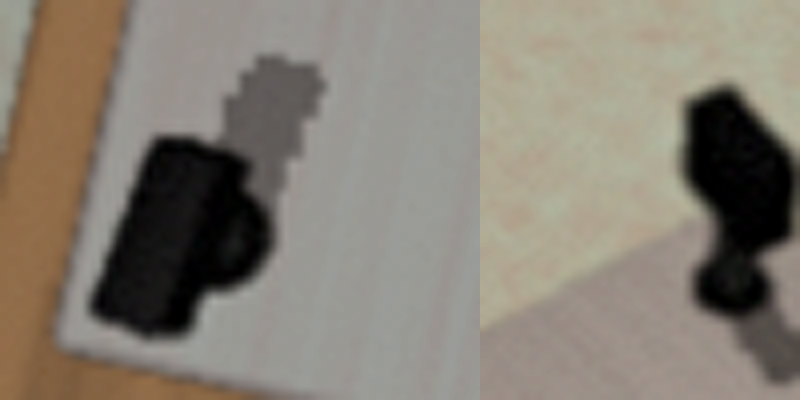

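```bash
python3 - <<'E'
from workcell import *
from h import *
from scipy.spatial.transform import Rotation as R
s=observe();q=s["eef_rot"];M=R.from_quat([*q[1:],q[0]]).as_matrix();print(M.round(3));x=M[:,0];print(np.degrees(np.arctan2(x[1],x[0])),np.degrees(s["q"]))
print(s["clock"])
E
```

```text
[[ 0.253 -0.     0.967]
 [-0.967  0.001  0.253]
 [-0.001 -1.     0.   ]]
-75.34474818169564 [-8.13945669e+01  2.81507271e+01  8.93363166e+01 -1.20665752e-03
  6.25485960e+01 -6.04926132e+00]
0.2
```

Call:
{"method": "jog_arm", "body": {
  "plan": [
    {"dx":2.9,"dy":3.2,"az":6.5},
    {"dx":2.9,"dy":3.2,"az":6.5},
    {"dx":2.9,"dy":3.2,"az":6.5},
    {"dx":2.9,"dy":3.2,"az":6.5},
    {"dx":2.9,"dy":3.2,"az":6.5},
    {"dx":2.9,"dy":3.2,"az":6.5},
    {"dx":2.9,"dy":3.2,"az":6.5},
    {"dx":2.9,"dy":3.2,"az":6.5},
    {"dx":2.9,"dy":3.2,"az":6.5},
    {"dx":2.9,"dy":3.2,"az":6.5},
    {"dx":2.9,"dy":3.2,"az":6.5},
    {"dx":0.3,"dy":4.3,"az":7},
    {"dx":0.3,"dy":4.3,"az":7},
    {"dx":0.3,"dy":4.3,"az":7},
    {"dx":0.3,"dy":4.3,"az":7},
    {"dx":0.3,"dy":4.3,"az":7},
    {"dx":0.3,"dy":4.3,"az":7},
    {"dx":0.3,"dy":4.3,"az":7},
    {"dx":0.3,"dy":4.3,"az":7},
    {"dx":0.3,"dy":4.3,"az":7}
  ]
}}

```text
schema error: expected keys dx, dy, dz, ax, ay, az, claw
```

Call:
{"method": "jog_arm", "body": {
  "plan": [
    {"dx":0.5,"dy":4.3,"az":5},
    {},
    {},
    {}
  ]
}}

```text
schema error: expected keys dx, dy, dz, ax, ay, az, claw
```

```bash
python3 - <<'E'
from workcell import *
from h import *
from scipy.spatial.transform import Rotation as R
d=get_image("wrist");cv2.imwrite("pics/w1.png",np.clip(d["img"][:,:,::-1]*1.5,0,255).astype(np.uint8))
s=observe();q=s["eef_rot"];M=R.from_quat([*q[1:],q[0]]).as_matrix();print(s["ee_pos"],M.round(3).tolist(),np.degrees(np.arctan2(M[1,0],M[0,0])),s["force"],s["clock"])
for z in(81.5,103,114):print(proj(d,[513,182.5,z]))
import pickle;pickle.dump(d,open("w1.pkl","wb"))
E
```

```text
[ 158.14430791 -604.58908684  231.40126878] [[0.253, -0.0, 0.967], [-0.967, 0.0, 0.253], [-0.0, -1.0, 0.0]] -75.34328107428863 [ 0.13604608 -0.07311262 -0.00406364] 0.25
[[-1111.40181882  -903.11576112]]
[[-1297.76162809 -1039.21795839]]
[[-1413.22961056 -1123.54647422]]
```

View pics/w1.png

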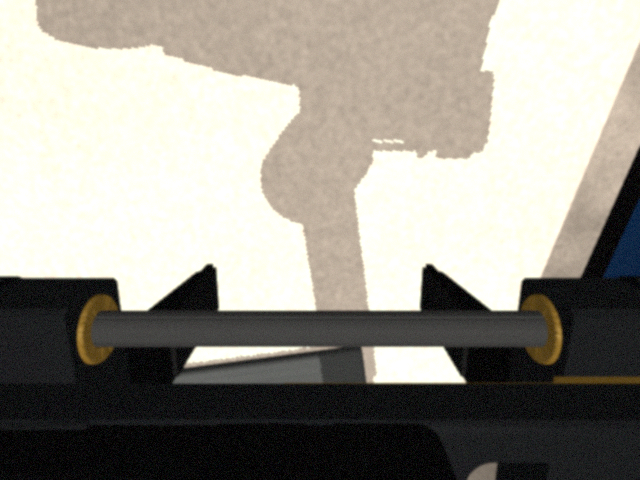

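The plan was refused because every row needs all the keys, so the arm hasn't moved. The wrist picture shows only bench and fingers. Resending with complete rows.

Call:
{"method": "jog_arm", "body": {
  "plan": [
    {"dx":2.9,"dy":3.2,"dz":0,"ax":0,"ay":0,"az":6.5,"claw":100},
    {"dx":2.9,"dy":3.2,"dz":0,"ax":0,"ay":0,"az":6.5,"claw":100},
    {"dx":2.9,"dy":3.2,"dz":0,"ax":0,"ay":0,"az":6.5,"claw":100},
    {"dx":2.9,"dy":3.2,"dz":0,"ax":0,"ay":0,"az":6.5,"claw":100},
    {"dx":2.9,"dy":3.2,"dz":0,"ax":0,"ay":0,"az":6.5,"claw":100},
    {"dx":2.9,"dy":3.2,"dz":0,"ax":0,"ay":0,"az":6.5,"claw":100},
    {"dx":2.9,"dy":3.2,"dz":0,"ax":0,"ay":0,"az":6.5,"claw":100},
    {"dx":2.9,"dy":3.2,"dz":0,"ax":0,"ay":0,"az":6.5,"claw":100},
    {"dx":2.9,"dy":3.2,"dz":0,"ax":0,"ay":0,"az":6.5,"claw":100},
    {"dx":2.9,"dy":3.2,"dz":0,"ax":0,"ay":0,"az":6.5,"claw":100},
    {"dx":2.9,"dy":3.2,"dz":0,"ax":0,"ay":0,"az":6.5,"claw":100},
    {"dx":0.3,"dy":4.3,"dz":0,"ax":0,"ay":0,"az":7,"claw":100},
    {"dx":0.3,"dy":4.3,"dz":0,"ax":0,"ay":0,"az":7,"claw":100},
    {"dx":0.3,"dy":4.3,"dz":0,"ax":0,"ay":0,"az":7,"claw":100},
    {"dx":0.3,"dy":4.3,"dz":0,"ax":0,"ay":0,"az":7,"claw":100},
    {"dx":0.3,"dy":4.3,"dz":0,"ax":0,"ay":0,"az":7,"claw":100},
    {"dx":0.3,"dy":4.3,"dz":0,"ax":0,"ay":0,"az":7,"claw":100},
    {"dx":0.3,"dy":4.3,"dz":0,"ax":0,"ay":0,"az":7,"claw":100},
    {"dx":0.3,"dy":4.3,"dz":0,"ax":0,"ay":0,"az":7,"claw":100},
    {"dx":0.3,"dy":4.3,"dz":0,"ax":0,"ay":0,"az":7,"claw":100}
  ]
}}

```text
clock: 2.25
ee_pos: [504.0, 136.1, 231.8]
eef_rot: [-0.614, 0.614, 0.351, -0.35]
force: [0.9, 0.1, -0.7]
gripper_width: 95.1
```

Call:
{"method": "jog_arm", "body": {
  "plan": [
    {"dx":0.5,"dy":2.4,"dz":0,"ax":0,"ay":0,"az":5,"claw":100},
    {"dx":0.4,"dy":2.3,"dz":0,"ax":0,"ay":0,"az":5.3,"claw":100},
    {"dx":0,"dy":0,"dz":0,"ax":0,"ay":0,"az":0,"claw":80},
    {"dx":0,"dy":0,"dz":0,"ax":0,"ay":0,"az":0,"claw":60},
    {"dx":0,"dy":0,"dz":0,"ax":0,"ay":0,"az":0,"claw":50}
  ]
}}

```text
clock: 2.75
ee_pos: [513.0, 180.5, 231.6]
eef_rot: [0.582, -0.582, -0.402, 0.402]
force: [0.3, 0.3, 0.5]
gripper_width: 76.5
```

```bash
python3 - <<'E'
from workcell import *
from h import *
from scipy.spatial.transform import Rotation as R
d=get_image("wrist");cv2.imwrite("pics/w2.png",d["img"][:,:,::-1])
s=observe();q=s["eef_rot"];M=R.from_quat([*q[1:],q[0]]).as_matrix();print(s["ee_pos"],M.round(3).tolist(),np.degrees(np.arctan2(M[1,0],M[0,0])),s["force"],s["clock"],s["gripper_width"])
for z in(81.5,103,114):print(proj(d,[513,182.5,z]))
print(proj(d,s["ee_pos"]))
import pickle;pickle.dump(d,open("w2.pkl","wb"))
E
```

```text
[513.06204642 180.42183998 231.69119099] [[0.353, -0.0, -0.936], [0.936, -0.0, 0.353], [-0.0, -1.0, 0.0]] 69.33576227203906 [-0.49413486  0.00221133  0.7751025 ] 2.8 72.49215766733961
[[320.44563523 224.46320768]]
[[320.54838666 230.54282057]]
[[320.6069083  234.00543785]]
[[317.19270026 300.92028494]]
```

View pics/w2.png

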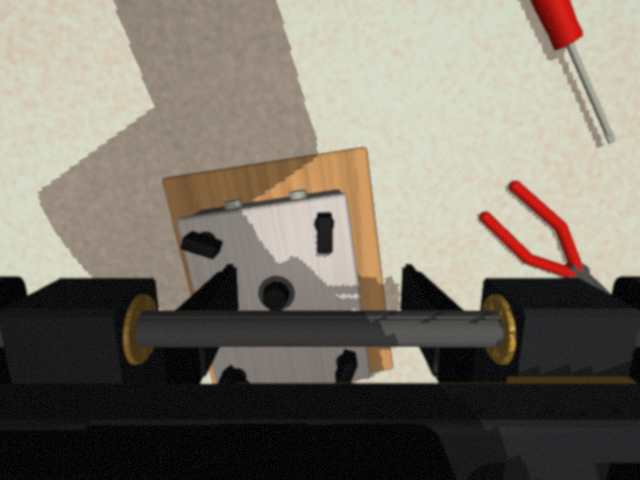

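The wrist view shows the proud screw at about (324,232), nearly parallel to the pads. I'll enlarge it.

```bash
python3 - <<'E'
import pickle
from h import *
d=pickle.load(open("w2.pkl","rb"))
c=cv2.resize(d["img"][200:265,290:360,::-1],None,fx=9,fy=9,interpolation=cv2.INTER_CUBIC)
cv2.imwrite("pics/c2.png",np.clip(c*2.,0,255).astype(np.uint8))
# predicted outline of the head, top and bottom faces
a=np.radians(-20.6)
for z in(114,92):
  for x,y in[(14,6),(14,-6),(-14,-6),(-14,6)]:
    p=proj(d,[513+x*np.cos(a)-y*np.sin(a),182.5+x*np.sin(a)+y*np.cos(a),z])[0];print(z,((p-[290,200])*9).round())
E
```

```text
114 [349. 474.]
114 [201. 474.]
114 [200. 134.]
114 [351. 134.]
92 [343. 402.]
92 [206. 402.]
92 [204.  86.]
92 [345.  86.]
```

View pics/c2.png

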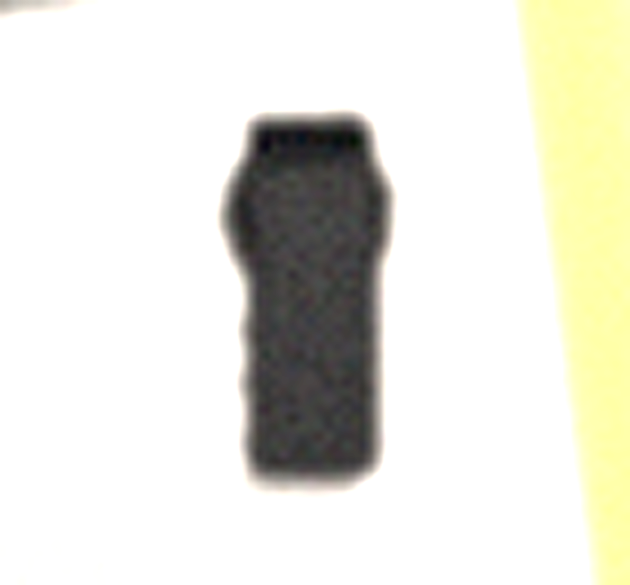

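Call:
{"method": "jog_arm", "body": {
  "plan": [
    {"dx":0.1,"dy":0.3,"dz":-3,"ax":0,"ay":0,"az":0,"claw":40},
    {"dx":0,"dy":0,"dz":-3,"ax":0,"ay":0,"az":0,"claw":40},
    {"dx":0,"dy":0,"dz":-3,"ax":0,"ay":0,"az":0,"claw":40},
    {"dx":0,"dy":0,"dz":-2.5,"ax":0,"ay":0,"az":0,"claw":35},
    {"dx":0,"dy":0,"dz":0,"ax":0,"ay":0,"az":0,"claw":35},
    {"dx":0,"dy":0,"dz":0,"ax":0,"ay":0,"az":0,"claw":35}
  ]
}}

```text
clock: 3.4
ee_pos: [514.4, 183.8, 117.2]
eef_rot: [0.581, -0.581, -0.402, 0.402]
force: [0.5, 0.2, 0.1]
gripper_width: 33.7
```

```bash
python3 - <<'E'
from workcell import *
from h import *
d=get_image("wrist");t=get_image("top")
s=observe();print(s["ee_pos"],s["force"],s["clock"],s["gripper_width"])
b=lambda i,x,y,w,h,k,g:np.clip(cv2.resize(i[y:y+h,x:x+w,::-1],None,fx=k,fy=k,interpolation=cv2.INTER_CUBIC)*g,0,255).astype(np.uint8)
cv2.imwrite("pics/w3.png",b(d["img"],220,210,200,150,4,1.6))
print(proj(d,s["ee_pos"]),proj(d,[514,183.5,114]))
E
```

```text
[514.84206536 184.14056767 118.08020511] [ 0.16065729 -0.22571235  0.12420151] 3.5 33.17812438578117
[[318.513011  302.0607505]] [[316.46101063 297.03071904]]
```

View pics/w3.png

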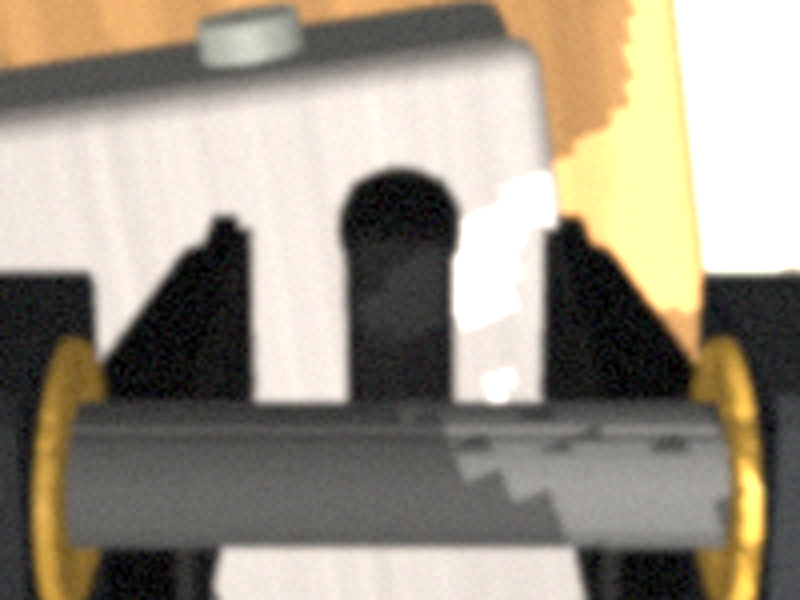

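The wrist crop shows the head (columns 348–452) centred between the fingers (250–547) to within 0.3 mm. Descending and closing.

Call:
{"method": "jog_arm", "body": {
  "plan": [
    {"dx":0,"dy":0,"dz":-0.8,"ax":0,"ay":0,"az":0,"claw":35},
    {"dx":0,"dy":0,"dz":-0.8,"ax":0,"ay":0,"az":0,"claw":35},
    {"dx":0,"dy":0,"dz":0,"ax":0,"ay":0,"az":0,"claw":35},
    {"dx":0,"dy":0,"dz":0,"ax":0,"ay":0,"az":0,"claw":15},
    {"dx":0,"dy":0,"dz":0,"ax":0,"ay":0,"az":0,"claw":0},
    {"dx":0,"dy":0,"dz":0,"ax":0,"ay":0,"az":0,"claw":0},
    {"dx":0,"dy":0,"dz":0,"ax":0,"ay":0,"az":0,"claw":0},
    {"dx":0,"dy":0,"dz":0,"ax":0,"ay":0,"az":0,"claw":0},
    {"dx":0,"dy":0,"dz":0,"ax":0,"ay":0,"az":0,"claw":0},
    {"dx":0,"dy":0,"dz":0,"ax":0,"ay":0,"az":0,"claw":0}
  ]
}}

```text
clock: 4.5
ee_pos: [514.2, 184.3, 100.7]
eef_rot: [-0.581, 0.581, 0.403, -0.403]
force: [0.2, -1.6, 1.4]
gripper_width: 11.8
```

Gripped at 11.8 mm, as expected. Pressing down 5 mm.

Call:
{"method": "jog_arm", "body": {
  "plan": [
    {"dx":0,"dy":0,"dz":-0.1,"ax":0,"ay":0,"az":0,"claw":0},
    {"dx":0,"dy":0,"dz":-0.1,"ax":0,"ay":0,"az":0,"claw":0},
    {"dx":0,"dy":0,"dz":-0.1,"ax":0,"ay":0,"az":0,"claw":0},
    {"dx":0,"dy":0,"dz":-0.1,"ax":0,"ay":0,"az":0,"claw":0},
    {"dx":0,"dy":0,"dz":-0.1,"ax":0,"ay":0,"az":0,"claw":0},
    {"dx":0,"dy":0,"dz":0,"ax":0,"ay":0,"az":0,"claw":0},
    {"dx":0,"dy":0,"dz":0,"ax":0,"ay":0,"az":0,"claw":0}
  ]
}}

```text
clock: 5.2
ee_pos: [514.2, 184.3, 96.2]
eef_rot: [-0.581, 0.581, 0.403, -0.403]
force: [-2.4, -2.7, 9.8]
gripper_width: 11.7
```

```bash
python3 - <<'E'
from workcell import *
s=observe();print(s["ee_pos"],s["force"],s["clock"],s["gripper_width"])
E
```

```text
[514.21583371 184.29500027  96.17742014] [-2.37929638 -2.72151184  9.83974122] 5.2 11.730004970709407
```

Call:
{"method": "jog_arm", "body": {
  "plan": [
    {"dx":0,"dy":0,"dz":-0.1,"ax":0,"ay":0,"az":0,"claw":0},
    {"dx":0,"dy":0,"dz":0,"ax":0,"ay":0,"az":0,"claw":0},
    {"dx":0,"dy":0,"dz":0,"ax":0,"ay":0,"az":0,"claw":0}
  ]
}}

```text
clock: 5.5
ee_pos: [514.2, 184.3, 95.3]
eef_rot: [-0.581, 0.581, 0.403, -0.403]
force: [-2.9, -2.3, 12.4]
gripper_width: 12.0
```

Call:
{"method": "jog_arm", "body": {
  "plan": [
    {"dx":0,"dy":0,"dz":-0.006,"ax":0,"ay":0,"az":-4,"claw":0},
    {"dx":0,"dy":0,"dz":-0.006,"ax":0,"ay":0,"az":-4,"claw":0},
    {"dx":0,"dy":0,"dz":-0.006,"ax":0,"ay":0,"az":-4,"claw":0},
    {"dx":0,"dy":0,"dz":-0.006,"ax":0,"ay":0,"az":-4,"claw":0},
    {"dx":0,"dy":0,"dz":-0.006,"ax":0,"ay":0,"az":-4,"claw":0},
    {"dx":0,"dy":0,"dz":-0.006,"ax":0,"ay":0,"az":-4,"claw":0},
    {"dx":0,"dy":0,"dz":0,"ax":0,"ay":0,"az":0,"claw":0}
  ]
}}

```text
clock: 6.2
ee_pos: [514.2, 184.3, 95.0]
eef_rot: [-0.652, 0.653, 0.273, -0.272]
force: [-3.1, -2.7, 12.1]
gripper_width: 11.9
```

```bash
python3 - <<'E'
from workcell import *
s=observe();print(s["ee_pos"],s["force"],s["ft_torque"],s["clock"],s["gripper_width"])
E
```

```text
[514.23414265 184.2760532   94.99410968] [-3.11145047 -2.69314715 12.10842566] [-0.47171845  0.47434857 -0.05715362] 6.2 11.89197985560135
```

Call:
{"method": "jog_arm", "body": {
  "plan": [
    {"dx":0,"dy":0,"dz":-0.006,"ax":0,"ay":0,"az":-4,"claw":0},
    {"dx":0,"dy":0,"dz":-0.006,"ax":0,"ay":0,"az":-4,"claw":0},
    {"dx":0,"dy":0,"dz":-0.006,"ax":0,"ay":0,"az":-4,"claw":0},
    {"dx":0,"dy":0,"dz":-0.006,"ax":0,"ay":0,"az":-4,"claw":0},
    {"dx":0,"dy":0,"dz":-0.006,"ax":0,"ay":0,"az":-4,"claw":0},
    {"dx":0,"dy":0,"dz":-0.006,"ax":0,"ay":0,"az":-4,"claw":0},
    {"dx":0,"dy":0,"dz":-0.006,"ax":0,"ay":0,"az":-4,"claw":0},
    {"dx":0,"dy":0,"dz":-0.006,"ax":0,"ay":0,"az":-4,"claw":0},
    {"dx":0,"dy":0,"dz":0,"ax":0,"ay":0,"az":0,"claw":0}
  ]
}}

```text
clock: 7.1
ee_pos: [514.2, 184.3, 94.5]
eef_rot: [-0.702, 0.702, 0.082, -0.082]
force: [-2.6, -3.5, 11.8]
gripper_width: 11.8
```

Call:
{"method": "jog_arm", "body": {
  "plan": [
    {"dx":0,"dy":0,"dz":-0.006,"ax":0,"ay":0,"az":-4,"claw":0},
    {"dx":0,"dy":0,"dz":-0.006,"ax":0,"ay":0,"az":-4,"claw":0},
    {"dx":0,"dy":0,"dz":-0.006,"ax":0,"ay":0,"az":-4,"claw":0},
    {"dx":0,"dy":0,"dz":-0.006,"ax":0,"ay":0,"az":-4,"claw":0},
    {"dx":0,"dy":0,"dz":-0.006,"ax":0,"ay":0,"az":-4,"claw":0},
    {"dx":0,"dy":0,"dz":-0.006,"ax":0,"ay":0,"az":-4,"claw":0},
    {"dx":0,"dy":0,"dz":-0.006,"ax":0,"ay":0,"az":-4,"claw":0},
    {"dx":0,"dy":0,"dz":-0.006,"ax":0,"ay":0,"az":-4,"claw":0},
    {"dx":0,"dy":0,"dz":-0.006,"ax":0,"ay":0,"az":-4,"claw":0},
    {"dx":0,"dy":0,"dz":0,"ax":0,"ay":0,"az":0,"claw":0},
    {"dx":0,"dy":0,"dz":0,"ax":0,"ay":0,"az":0,"claw":0}
  ]
}}

```text
clock: 8.2
ee_pos: [514.2, 184.3, 94.0]
eef_rot: [0.693, -0.693, 0.138, -0.138]
force: [-3.1, -2.7, 11.6]
gripper_width: 12.0
```

```bash
python3 - <<'E'
from workcell import *
import numpy as np
s=observe();print(s["ee_pos"],s["force"],s["ft_torque"],s["clock"],s["gripper_width"],np.degrees(s["q"][0]-s["q"][5]))
E
```

```text
[514.23537384 184.26591527  93.9779035 ] [-3.1489319  -2.71806832 11.58508503] [-0.61416418  0.47243305 -0.08753807] 8.2 12.017771035121203 -22.560590339591013
```

The tool turned 92° with 11.6–12.4 N held throughout. Letting go and lifting clear.

Call:
{"method": "jog_arm", "body": {
  "plan": [
    {"dx":0,"dy":0,"dz":0,"ax":0,"ay":0,"az":0,"claw":40},
    {"dx":0,"dy":0,"dz":0,"ax":0,"ay":0,"az":0,"claw":40},
    {"dx":0,"dy":0,"dz":0,"ax":0,"ay":0,"az":0,"claw":40},
    {"dx":0,"dy":0,"dz":0,"ax":0,"ay":0,"az":0,"claw":40},
    {"dx":0,"dy":0,"dz":0,"ax":0,"ay":0,"az":0,"claw":40},
    {"dx":0,"dy":0,"dz":1,"ax":0,"ay":0,"az":0,"claw":40},
    {"dx":0,"dy":0,"dz":2,"ax":0,"ay":0,"az":0,"claw":40},
    {"dx":0,"dy":0,"dz":3,"ax":0,"ay":0,"az":0,"claw":40},
    {"dx":0,"dy":0,"dz":4,"ax":0,"ay":0,"az":0,"claw":40},
    {"dx":0,"dy":0,"dz":4,"ax":0,"ay":0,"az":0,"claw":40},
    {"dx":0,"dy":0,"dz":0,"ax":0,"ay":0,"az":0,"claw":40},
    {"dx":0,"dy":0,"dz":0,"ax":0,"ay":0,"az":0,"claw":40}
  ]
}}

```text
clock: 9.4
ee_pos: [514.1, 184.3, 234.3]
eef_rot: [0.694, -0.693, 0.138, -0.139]
force: [-0.2, -0.2, 0.9]
gripper_width: 38.0
```

```bash
python3 - <<'E'
from workcell import *
from h import *
b=lambda i,x,y,w,h,k,g:np.clip(cv2.resize(i[y:y+h,x:x+w,::-1],(400,400),interpolation=cv2.INTER_CUBIC)*g,0,255).astype(np.uint8)
d=get_image("wrist");t=get_image("scene");s=observe();print(s["ee_pos"],s["force"],s["clock"],s["gripper_width"])
cv2.imwrite("pics/e.png",np.hstack([b(d["img"],220,150,200,200,2,1.5),b(t["img"],280,130,130,130,3,1.6)]))
E
```

```text
[513.64080213 184.20859676 232.5547512 ] [-0.05859018 -0.05449571 -0.14948695] 9.5 37.87501812722141
```

View pics/e.png

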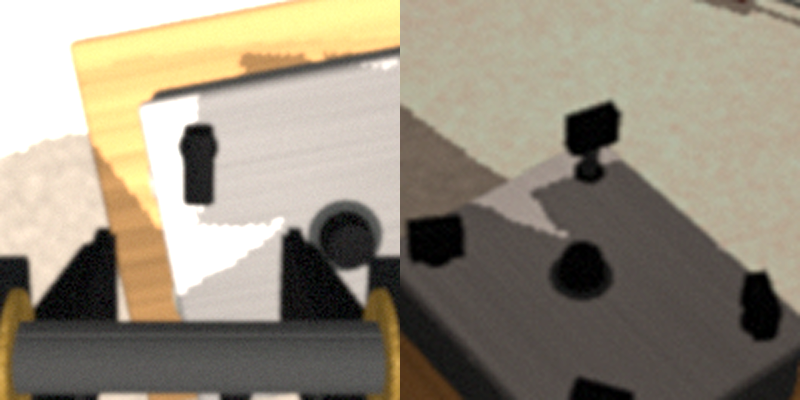

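The head now stands a quarter turn round, still aligned with the pads, so it didn't slip back. The robot is clear of it, so I'm handing in.

```bash
python3 -c "
from workcell import *
print(finish_job())"
```

```text
the job is handed in; nothing more can be done
None
```

I gripped the proud screw at its 12 mm width, at about (514, 184) mm. I pressed it down about 5.4 mm (12.4 N) and turned it 92° clockwise. The push read 11.6–12.4 N at each check, inside the 10–15 N biting range. Then I let go, lifted clear and handed the job in at 9.5 s.

- **Turn held:** the last pictures show the head a quarter turn round from where it started and still aligned with the jaws. The gripper is about 120 mm above it and the wrist force is near zero.
- **Not measured directly:** I couldn't read the thread itself. That the screw cut about 1.6 rad is inferred from the steady push, the tool sinking 1.3 mm (as 0.8 mm per rad predicts), and the head staying turned.
- **Small disagreements:** the position estimates differed by 1–2 mm between cameras. A sideways force of about 4 N also acted during the press, probably from a slight off-centre grip.
- **Refused call:** my first two move plans were rejected because the rows lacked some keys. The arm didn't move, and I resent them complete.

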